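# Mount the angel casting in the spring bayonet stand and hold it

### The arm

A 6-joint arm with a two-finger parallel gripper is mounted at the origin on the work surface. World frame = base frame: x ahead of the robot, y to its left, z up, the work surface at z = 0. Lengths are in m, angles in rad, forces in N, time in s.
With the tool pointing down it reaches from about 0.25 to 0.775 m from the base axis. Payload 4 kg.
Tool frame: the origin (TCP) lies between the finger pads; the fingertips stand 14 mm ahead of it and the grasp point (between the pads) lies 5 mm behind it (nose_length is the distance from the TCP to the fingertips, in m); z points along the fingers, y is the line along which they close (so a half turn about z gives the same grasp; the last joint's range is limited). The gripper opens to 94 mm and grips with 3 to 60 N. Pads are 16 mm wide; open, the fingers measure 119 mm over their backs; the gripper's body (75 mm by 177 mm) begins 78 mm behind the grasp point.
Start: joints at [-1.451, 0.087, 1.371, -0, 1.684, -0.103], TCP at [0.122, -0.536, 0.22] pointing down, gripper open.
Joint ranges: [-3.1, 3.1], [-0.76, 2.03], [0.27, 2.55], [-1.08, 4.22], [0.17, 2.65], [-2.57, 2.57]. Speed limits (rad/s): [2.79, 2.79, 3.14, 3.14, 3.14, 3.14].

### API

Orientations are given as [roll, pitch, yaw] about the fixed x, y, z axes, in that order (R = Rz(yaw) Ry(pitch) Rx(roll)).
In Python, from bench import * gives the robot as it stands.
- The arm moves only by the tool move_arm, never from a script. Its argument "steps" is one flat list of numbers, 7 for each row, row after row: the turn, a rotation vector about the world's x, y, z in rad, then the shift along the world's x, y, z in m, then the opening, from 0 (shut) to 1 (fully open). A call has 1 to 12 rows; each row is the pose to reach, as a shift and turn from the pose commanded when the call began; what a row does not reach only later rows make up. A row lasts 1/10 s, in which the tool goes at most 50 mm and 8.59 degrees, less where a joint would pass 70% of its speed; a pose out of reach is approached as far as the arm can. A call with a gripper value outside its range is refused whole. The fingers move at their own pace and stop on an object; the grip force is fixed at half the most. Time passes only in rows, so rows that repeat a pose let the fingers close. It gives the time, the measured TCP pose, the force, the opening and the grip force at its end, in the units of the state.
- get_obs(): the state, without advancing time (a new reading comes with each control period).
- snapshot(name): name is "scene" or "top" or "wrist"; returns (picture, depth): 480x640x3 uint8, red, green, blue; 480x640 float32, m along the optical axis (not along the pixel's ray), 0 where there is no reading.
- camera_model(name): a dict with "fx", "fy", "cx", "cy" (pixels), "k1" (the pictures are not rectified: a ray, as slopes to the right and down, at radius r is drawn at 1 + k1 r^2 times it, then the intrinsics apply), "rvec" (rotation vector, rad) and "tvec" (3), from world to camera coordinates, as OpenCV has them. Camera axes: x right, y down, z forward; pixel columns grow to the right and rows downward; lengths in m; the calibration is good to about 2 mm. A picture is of the moment at which its call begins: read the wrist's pose just before it. camera_model takes no time and is no camera call; for the wrist camera it gives the pose at the moment of the call.
- close_job(): hands the job in; it is judged then, once.
Trained networks look in the newest picture that a camera, given by its name, has taken for a name from the list of things; names that differ only in an ending like _2 or _b are one class to them, and where a whole thing is asked for, a point or a joint stands for the part that bears it (a point fixed in the world has none). Each returns a list of dicts, best first, with "score" (0 to 1); they miss things now and then, are a little off and sometimes report something else, mostly with a low value. They report only what shows in the picture. A call takes as long as a camera call. They do not tell look-alikes from the thing itself.
- silhouettes(camera, target): "pixels" (480x640 bool, what is visible of it) and "uv" ([column, row] in pixels, amid what is visible of it).
- spot_point(camera, target): "uv" ([column, row] in pixels: a listed point, or the origin of a listed thing).
The state is a dict: "time": time; "joint_positions": joint angles; "qvel": joint speeds; "joint_torque": joint torques, N m; "tool_pos": TCP position; "ee_rot": TCP orientation; "wrist_force": force on the tool from outside, world axes, zero at the start; "wrist_torque": the same for the moment, N m; "width": finger opening in m; "finger_force": force on a finger pad.
Only numpy, scipy, OpenCV 4.12 (cv2) and the standard library are available. Lean on these libraries where they do the work, as an engineer would, in place of code of your own. Each camera call takes 0.05 s, during which the arm holds its last target. There are 200 camera calls.

### The job

To ready the little plaster angel for painting, first turn the tension dial on the holding stand to its long mark and leave it there, the angel still in its rack. Then take the angel (square plinth, two wings) from the drying rack, push its stub fully home into the stand's spring socket, and twist it a quarter turn clockwise seen from above. The socket has no catch and springs back, so finish while still gripping the angel, upright, turned and pressed flush on the socket, without upsetting the other things on the bench.

Things in the scene. Friction and masses are not known exactly. Their poses are not given: they have to be found in the camera images.
- stand: Fixed holding stand on the table: dark steel base plate 110 (x) x 250 (y) x 10 mm high, origin at the centre of its underside, z up. A 64 mm square aluminium socket block is centred at local y = -60 mm, its flat top 60 mm above the table. A grey round dial housing (64 mm across, top 28 mm above the table) is centred at local y = +65 mm.
- mouth (a point): Centre of the socket's opening, in the plane of the block's flat top (60 mm above the table); axes as the stand's. The opening, through a roof 8 mm thick, is a slot 36 mm long along the stand's y and 11 mm wide, with a 20.5 mm square hole in its middle. The angel can turn only within the last 4 mm before its plinth is flush, when its lugs are below the roof.
- plunger (a joint): Spring plunger (20 mm disc) inside the socket, in m downwards: 0 at rest, 0.009 when the angel's plinth is flush on the block. The stub meets it when the plinth is 9 mm above the block's top; it pushes up with 2.4 N, rising to 8 N when flush.
- rotor (a joint): Return spring for the twist, in rad clockwise from above, range 0 to 1.52. The lugs meet its posts some 8 degrees after the entry position and push it round: it reads about 1.43 at a quarter turn, hard stop at about 95 degrees; it resists with 0.04 rising to 0.16 N m. A stop blocks the other way. Let go, it turns the angel back, part or all the way, and the plunger lifts it 4 mm.
- dial (a joint): Tension dial on the stand, in rad, growing clockwise from above, range 0 to 2.4: 0 when its pointer points to the stand's -x, pi/2 at the stand's +y; the long mark is at 1.30. Starts 0.1-0.7. Stiff (0.04 N m), stays where left. Grip: a black bar 44 mm long, 12 mm thick, its top 53 mm above the table, on a disc (40 mm across, top 33 mm above the table). The pointer end has a white line on top.
- dial_grip (a point): On the dial's axis, 50 mm above the table, 3 mm below the top of the grip bar; axes as the stand's (they do not turn with the dial).
- dial_mark (a point): The middle of the dial's long mark: the one white raised ridge, 26 x 4 mm, set radially outside the dial's housing on the stand, 44 mm from the dial's axis. The other ticks are short and black.
- rack: Fixed wooden drying rack on the table, 74 (x) x 250 (y) x 28 mm high, with a slot 22 mm wide along its y through its middle. Origin at the centre of its underside. Three plaster castings stand in its slot in any order, about 75 mm apart, plinths resting on its top.
- angel: Plaster angel, 0.10-0.19 kg, 74 mm tall above its origin = centre of its plinth's underside (28 mm above the table in the rack). Plinth 40 x 40 x 26 mm high; two wings spread 50 mm along its x. Below: round stub 18 mm across, 18 mm long, with two lugs along x at z -12 to -18 mm (32 mm over both, 8 wide), fits either way round. In the rack x lies along the slot within 9 deg; grip across its y.
- robed_figure: Bystander: plaster figure with round plinth 40 mm in diameter and no wings, 71 mm tall above its origin at the plinth's underside, standing in the rack.
- lamb: Bystander: plaster lamb on a round plinth 40 mm in diameter, 56 mm tall above its origin at the plinth's underside, standing in the rack.
- paint_jar: Bystander: glass jar 48 mm in diameter, 60 mm tall, origin under its centre.
- brush: Bystander: paint brush lying on the table beyond the stand and rack, origin on its underside.
- palette_knife: Bystander: spatula lying on the table near the far edge, origin on its underside.
- water_cup: Bystander: yellow cup 72 mm in diameter, 85 mm tall, origin under its centre.
- glue_bottle: Bystander: white bottle 52 mm in diameter, 110 mm tall, origin under its centre.
- paint_tin: Bystander: steel tin 72 mm in diameter, 45 mm tall, origin under its centre.
Not all that is in view belongs to the job. Leave any black or purple look-alike of the angel alone.

How it is judged:
On the way, in this order (a step that is already met when the one before it is completed fails the run):
1. the dial is turned to its long mark (1.30 rad, within 0.14) before the angel leaves the rack (value of joint dial between 1.16 and 1.44 rad and distance of angel from where it was at the start of the episode below 0.02 m), for 0.2 s.
2. the angel is lifted clear (height (world z) of angel above 0.07 m and contact force between the fingers and angel above 1 N), for 0.1 s.
3. the angel's lugs are in the socket slot, not yet turned (horizontal distance between angel and mouth below 0.004 m and z of angel in the frame of mouth below 0.008 m and angle between the x axis of angel and the y axis of stand, either way round below 0.3 rad), for 0.05 s.
At the end, for the whole second after the job is handed in: Fingers still hold the angel (over 1 N), at rest, plinth flush on the socket (within 2.2 mm, 4 mm off centre), upright within 0.12 rad, a quarter turn made (lugs along the stand's x within 0.22 rad), dial on its long mark within 0.14 rad; no bystander moved over 40 mm or tipped (horizontal distance between angel and mouth below 0.004 m and z of angel in the frame of mouth between -0.004 and 0.0022 m and angle between the x axis of angel and the x axis of stand, either way round below 0.22 rad and angle between angel's own z axis and vertical below 0.12 rad and value of joint dial between 1.16 and 1.44 rad and contact force between the fingers and angel above 1 N and linear speed of angel below 0.02 m/s); the arm keeps its last pose, push and grip.
It fails at once if a bystander is moved more than 40 mm (distance of any of robed_figure, lamb, paint_jar, brush, palette_knife, water_cup, glue_bottle, paint_tin from where it was at the start of the episode above 0.04 m).
It fails at once if a standing bystander is tipped over (angle between any of robed_figure, lamb, paint_jar, water_cup, glue_bottle, paint_tin's own z axis and vertical above 0.6 rad).
It also fails if it takes over 61 s, if anything falls off the work surface, if the arm or the gripper's body presses on something with over 40 N, if the wrist force passes 120 N, or if a joint passes its speed limit or range.

## Working session

There is one attempt and no reset: what is moved stays moved. The work goes in short steps, Python scripts to look and compute and a tool call to move; the robot and the scene stay as the last step left them, time stands still between calls to the robot, and variables do not carry over. Pictures are saved under pics/ and viewed, at most 10 in all, crops included, and the job is handed in when it is done.

Besides the shell and the picture viewer there is one more tool, called after "Call:" as a command line: name --argument value ..., lists and objects as JSON in quotes. move_arm: Moves the arm, as the interface text tells. Its arguments: {"type":"object","properties":{"steps":{"type":"array"}},"required":["steps"]}

```bash
ls; mkdir -p pics; cat > h.py <<'E'
from bench import *
import numpy as np, cv2
from scipy.spatial.transform import Rotation as R
def ray(cam,uv,m=None):
    m=m or camera_model(cam)
    K=np.array([[m['fx'],0,m['cx']],[0,m['fy'],m['cy']],[0,0,1.]])
    p=cv2.undistortPoints(np.array([[uv]],float),K,np.array([m['k1'],0,0,0.]))[0,0]
    Rm=cv2.Rodrigues(np.array(m['rvec'],float))[0]; t=np.array(m['tvec'],float)
    return -Rm.T@t, Rm.T@np.array([p[0],p[1],1.])
def at_z(cam,uv,z,m=None):
    o,d=ray(cam,uv,m); return o+d*(z-o[2])/d[2]
def at_d(cam,uv,dep,m=None):
    o,d=ray(cam,uv,m); return o+d*dep
def save(n,pic): cv2.imwrite(f'pics/{n}.png',pic[:,:,::-1])
E
python3 - <<'E'
from h import *
np.set_printoptions(precision=4,suppress=True)
for c in ['top','scene']:
    p,d=snapshot(c); save(c+'0',p); np.save(c+'_d.npy',d)
    for n,z in [('stand',0),('mouth',.06),('dial_grip',.05),('dial_mark',.012),('rack',0),('angel',.028),('robed_figure',.028),('lamb',.028)]:
        for r in spot_point(c,n)[:3]: print(c,n,round(r['score'],2),np.round(r['uv'],1),at_z(c,r['uv'],z)[:2])
print(get_obs()['time'])
E
```

```text
pics
top stand 0.93 [409.1 263.1] [ 0.5437 -0.2039]
top stand 0.49 [229.2 160.5] [0.7702 0.2038]
top mouth 0.49 [495.6 192.5] [ 0.6919 -0.3776]
top dial_grip 0.78 [380.7 258.6] [ 0.5458 -0.1348]
top dial_mark 0.84 [359.4 262.1] [ 0.542  -0.0935]
top rack 0.8 [204.8 253. ] [0.5561 0.2479]
top angel 0.85 [129.4 292.6] [0.4638 0.3981]
top angel 0.82 [173.3 245.5] [0.5673 0.3114]
top angel 0.8 [186.9 202.1] [0.6643 0.2878]
top robed_figure 0.85 [207.2 243.9] [0.5724 0.2382]
top robed_figure 0.37 [443.6 265.4] [ 0.537  -0.2724]
top lamb 0.82 [242.2 243.6] [0.5748 0.1623]
scene stand 0.81 [235.4 218.6] [ 0.5438 -0.2014]
scene mouth 0.88 [203.3 199.2] [ 0.5403 -0.2677]
scene dial_grip 0.66 [259.1 214.2] [ 0.5514 -0.1364]
scene dial_mark 0.87 [277.5 215.4] [ 0.5249 -0.103 ]
scene dial_mark 0.61 [389.6 249.4] [0.5686 0.164 ]
scene rack 0.92 [423.8 258.1] [0.5708 0.2435]
scene rack 0.31 [209.6 304.8] [ 0.7617 -0.2002]
scene angel 0.76 [496.  226.4] [0.4761 0.397 ]
scene angel 0.61 [514.  267.7] [0.5749 0.4344]
scene angel 0.56 [459.2 259. ] [0.5744 0.3154]
scene robed_figure 0.72 [422.8 252.3] [0.5717 0.2355]
scene robed_figure 0.5 [129.1 269.5] [ 0.7238 -0.3861]
scene lamb 0.76 [389.9 251.1] [0.5813 0.1637]
0.9
```

View pics/top0.png

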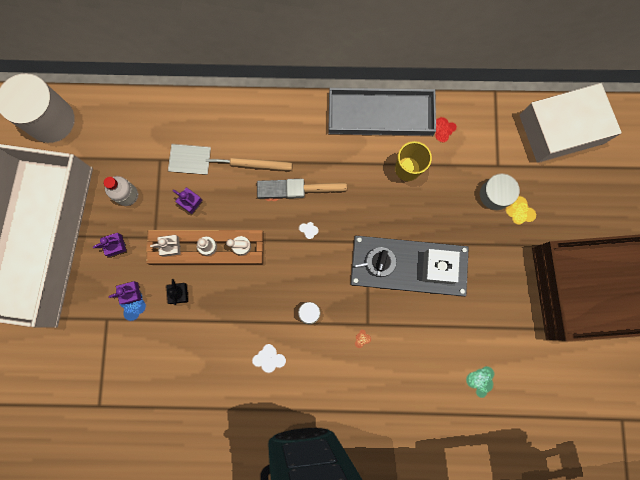

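View pics/scene0.png

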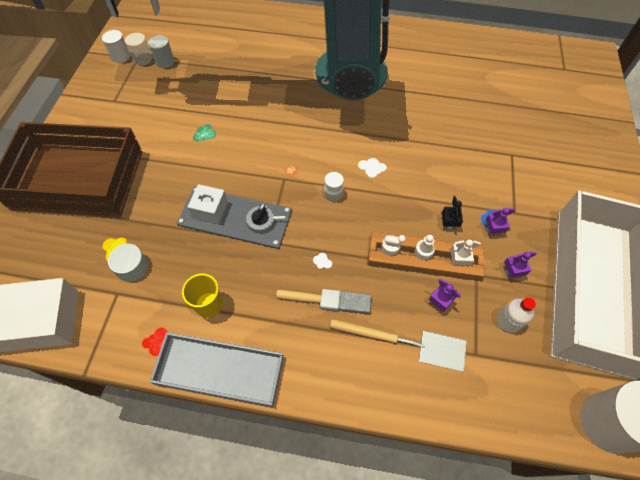

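Candidates for the angel, in the top picture: white winged figure in the rack (167,244), purple ones (188,200), (111,243) and (127,292), and a black one (177,292). I choose the white one in the rack. Next I'll check it in a crop and measure the stand and dial.

```bash
python3 - <<'E'
from h import *
np.set_printoptions(precision=4,suppress=True)
p,d=snapshot('top')
c1=cv2.resize(p[220:272,140:270],None,fx=6,fy=6,interpolation=cv2.INTER_CUBIC)[:, :780]
c2=cv2.resize(p[230:300,345:475],None,fx=6,fy=6,interpolation=cv2.INTER_CUBIC)[:270]
c2=cv2.resize(p[230:300,345:475],(500,269),interpolation=cv2.INTER_CUBIC)
c=np.zeros((600,800,3),np.uint8); c[:312,:780]=c1; c[320:589,:500]=c2; save('crop0',c)
m=camera_model('top')
def xyz(mask):
    v,u=np.nonzero(mask); return np.array([at_d('top',(a,b),d[b,a],m) for a,b in zip(u,v)])
def rect(P): 
    r=cv2.minAreaRect((P[:,:2]*1000).astype(np.float32)); return np.round(r[0],1),np.round(r[1],1),round(r[2],2)
for n in ['stand','rack']:
    s=silhouettes('top',n)[0]; P=xyz(s['pixels']); print(n,s['score'],len(P),rect(P))
    if n=='stand':
        print('plate',rect(P[(P[:,2]<.02)]), 'block',rect(P[(P[:,2]>.055)&(P[:,1]<-.2)]),np.median(P[(P[:,1]<-.22)&(P[:,2]>.04),2]))
box=np.zeros(d.shape,bool); box[240:285,360:402]=1
P=xyz(box); Q=P[P[:,2]>.044]; print('bar',len(Q),rect(Q),Q.mean(0))
box=np.zeros(d.shape,bool); box[225:265,150:185]=1
P=xyz(box); 
for a,b in [(.05,.06),(.06,.12)]:
    Q=P[(P[:,2]>a)&(P[:,2]<b)]; print('angel',a,len(Q),rect(Q),Q.mean(0))
print([ (round(r['score'],2),at_z('top',r['uv'],.028)[:2]) for r in spot_point('top','angel')])
E
```

```text
stand 0.89 5769 (array([ 526.3, -150.8]), array([171.5, 375.5]), 12.58)
plate (array([ 538.1, -203.8]), array([250.7, 112.5]), 85.24) block (array([ 533.8, -262.6]), array([64.8, 64.7]), 85.92) 0.06037132701340364Traceback (most recent call last):
  File "<stdin>", line 14, in <module>
IndexError: list index out of range
```

View pics/crop0.png

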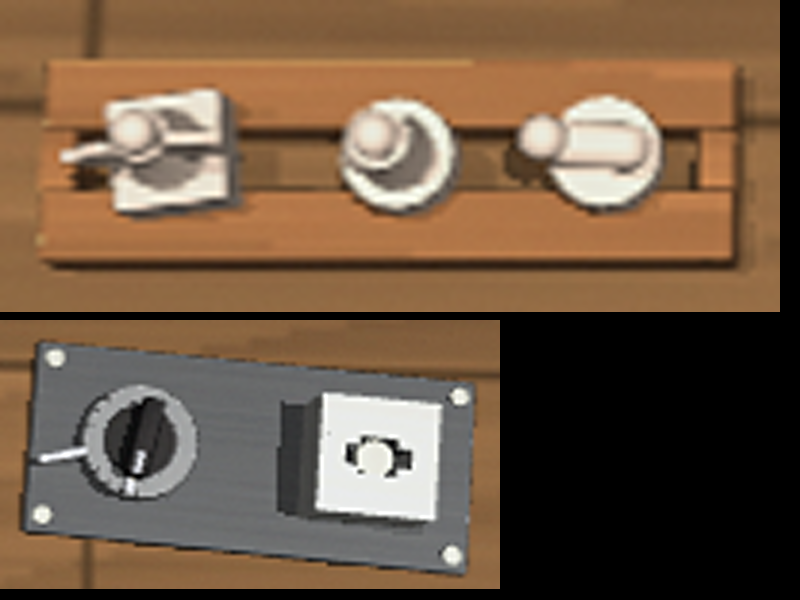

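The white casting at top pixel (167,244) has a square plinth and wings, so it is the angel. The dial's white line points about to image-down (world -x), and the long mark is at the left of the stand.

```bash
python3 - <<'E'
from h import *
np.set_printoptions(precision=4,suppress=True)
p,d=snapshot('top')
m=camera_model('top')
def xyz(mask):
    v,u=np.nonzero(mask); return np.array([at_d('top',(a,b),d[b,a],m) for a,b in zip(u,v)])
def rect(P): 
    r=cv2.minAreaRect((P[:,:2]*1000).astype(np.float32)); return np.round(r[0],1),np.round(r[1],1),round(r[2],2)
box=np.zeros(d.shape,bool); box[240:285,360:402]=1
P=xyz(box); Q=P[P[:,2]>.044]; print('bar',len(Q),rect(Q),Q.mean(0))
box=np.zeros(d.shape,bool); box[225:265,148:185]=1
P=xyz(box); 
for a,b in [(.045,.058),(.058,.12)]:
    Q=P[(P[:,2]>a)&(P[:,2]<b)]; print('angel',a,len(Q),rect(Q),Q.mean(0))
box=np.zeros(d.shape,bool); box[225:270,140:270]=1
P=xyz(box); Q=P[(P[:,2]>.02)&(P[:,2]<.034)]; print('rack',len(Q),rect(Q))
for n in ['angel','dial_grip']:
  for r in spot_point('top',n): print(n,round(r['score'],2),r['uv'],at_z('top',r['uv'],.028)[:2])
o=get_obs(); print(o['tool_pos'],o['ee_rot'],o['time'],o['width'],o['wrist_force'])
mw=camera_model('wrist'); Rm=cv2.Rodrigues(np.array(mw['rvec']))[0]; print(-Rm.T@mw['tvec'],Rm,mw['fx'])
E
```

```text
bar 130 (array([475. , -74.5]), array([ 27.7, 227.8]), 46.67) [ 0.5361 -0.131   0.1043]
angel 0.045 205 (array([565.6, 317.5]), array([40.8, 43.3]), 8.64) [0.563  0.3137 0.0535]
angel 0.058 217 (array([560.6, 316.6]), array([30.5, 48.2]), 37.49) [0.5619 0.3152 0.0823]
rack 2456 (array([566.9, 244.9]), array([ 73.7, 252.5]), 1.32)
angel 0.97 [171.5, 247.2] [0.5635 0.315 ]
angel 0.97 [114.3, 243.1] [0.5698 0.4393]
angel 0.97 [132.1, 291.8] [0.4657 0.3925]
angel 0.82 [181.7, 293.4] [0.4645 0.2867]
angel 0.58 [188.4, 202.3] [0.664  0.2845]
dial_grip 0.97 [379.8, 259.6] [ 0.5465 -0.1358]
[ 0.1215 -0.5364  0.2195] [ 3.1415 -0.      0.2228] 1.2 0.0938935914030529 [ 0.0402 -0.8144  0.1988]
[ 0.1858 -0.5219  0.3844] [[ 0.2199 -0.9755 -0.0001]
 [-0.9497 -0.2141  0.2284]
 [-0.2228 -0.0501 -0.9736]] 423.02799381480486
```

Call:
move_arm --steps '[0, 0, 0.15, 0.035, 0.033, 0, 0.5, 0, 0, 0.3, 0.07, 0.066, 0, 0.5, 0, 0, 0.45, 0.105, 0.1, 0, 0.5, 0, 0, 0.6, 0.14, 0.132, 0, 0.5, 0, 0, 0.75, 0.175, 0.165, 0, 0.5, 0, 0, 0.9, 0.21, 0.198, 0, 0.5, 0, 0, 1.05, 0.245, 0.231, 0, 0.5, 0, 0, 1.2, 0.28, 0.264, 0, 0.5, 0, 0, 1.35, 0.315, 0.297, 0, 0.5, 0, 0, 1.5, 0.35, 0.33, 0, 0.5, 0, 0, 1.65, 0.385, 0.363, 0, 0.5, 0, 0, 1.8, 0.422, 0.397, 0, 0.5]'

```text
time: 2.4
tool_pos: [0.5445, -0.138, 0.2198]
ee_rot: [3.141, 0.001, 2.029]
wrist_force: [0.5, -0.4, -0.0]
width: 0.047
finger_force: 0.0
```

Call:
move_arm --steps '[0, 0, 0.15, 0, 0, 0, 0.5, 0, 0, 0.3, 0, 0, 0, 0.5, 0, 0, 0.45, 0, 0, -0.01, 0.5, 0, 0, 0.6, 0, 0, -0.02, 0.5, 0, 0, 0.75, 0, 0, -0.02, 0.5, 0, 0, 0.9, 0, 0, -0.02, 0.5, 0, 0, 0.91, 0, 0, -0.02, 0.5, 0, 0, 0.91, 0, 0, -0.02, 0.5]'

```text
time: 3.2
tool_pos: [0.5434, -0.1396, 0.1996]
ee_rot: [3.141, 0.0, 2.93]
wrist_force: [-0.5, -0.5, -0.1]
width: 0.0471
finger_force: 0.0
```

```bash
cat >> h.py <<'E'
def dialmeas():
    """bar + mark from the wrist camera"""
    m=camera_model('wrist'); p,d=snapshot('wrist')
    v,u=np.nonzero(d>0); K=np.array([[m['fx'],0,m['cx']],[0,m['fy'],m['cy']],[0,0,1.]])
    q=cv2.undistortPoints(np.stack([u,v],1).astype(float)[:,None],K,np.array([m['k1'],0,0,0.]))[:,0]
    Rm=cv2.Rodrigues(np.array(m['rvec'],float))[0]
    P=(np.c_[q,np.ones(len(q))]*d[v,u][:,None]-np.array(m['tvec']))@Rm
    return p,d,P,np.stack([u,v],1),m
def rect(P):
    r=cv2.minAreaRect((P[:,:2]*1000).astype(np.float32)); return np.round(r[0],1),np.round(r[1],1),round(r[2],2)
E
python3 - <<'E'
from h import *
np.set_printoptions(precision=4,suppress=True)
o=get_obs(); print(o['tool_pos'],o['ee_rot'],o['time'],o['width'],o['joint_positions'])
p,d,P,uv,m=dialmeas(); save('w1',p)
c=np.array([.5435,-.139])
near=np.linalg.norm(P[:,:2]-c,axis=1)
s=(near<.03)&(P[:,2]>.045)&(P[:,2]<.06); print('bar',s.sum(),rect(P[s]),P[s].mean(0))
s=(near<.075)&(P[:,2]>.02)&(P[:,2]<.031); print('housing',s.sum(),rect(P[s]))
col=p[uv[:,1],uv[:,0]].astype(int)
s2=(near<.03)&(P[:,2]>.045)&(P[:,2]<.06)&(col.min(1)>150); print('line',s2.sum(),P[s2].mean(0) if s2.any() else '')
s3=(near>.03)&(near<.07)&(P[:,2]<.02)&(col.min(1)>150); print('mark',s3.sum(),rect(P[s3]),P[s3].mean(0))
for n,z in [('dial_grip',.05),('dial_mark',.012),('mouth',.06)]:
    for r in spot_point('wrist',n)[:2]: print(n,round(r['score'],2),r['uv'],at_z('wrist',r['uv'],z,m))
E
```

```text
[ 0.5434 -0.1396  0.1996] [3.1415 0.0002 2.93  ] 3.2 0.047058951974918745 [-0.3526  0.1163  1.3783  0.0002  1.6469 -1.7118]
bar 901 (array([ 544.9, -137.8]), array([12. , 44.1]), 75.02) [ 0.5441 -0.1376  0.0519]
housing 2836 (array([ 547.7, -129.7]), array([80.4, 63.2]), 69.07)
line 20 [ 0.5483 -0.1377  0.0521]
mark 478 (array([ 544.3, -116.7]), array([ 74.6, 102.3]), 85.66) [ 0.5131 -0.1092  0.0106]
dial_grip 0.78 [320.4, 238.6] [ 0.5461 -0.1375  0.05  ]
dial_mark 0.95 [368.8, 207.9] [ 0.5369 -0.0936  0.012 ]
mouth 0.7 [155.9, 262.5] [ 0.5357 -0.2627  0.06  ]
```

View pics/w1.png

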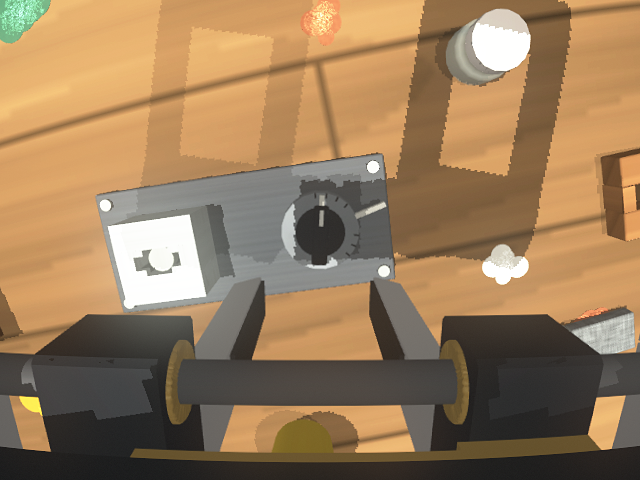

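The wrist view shows the dial at (320,230) with its white line pointing up (stand -x), the long ridge at (369,208) and the socket mouth at (157,262). Bar axis is at world 165.0°, centre (0.545,-0.138), and the dial reads about 0.18 rad. It needs about -1.12 rad.

Call:
move_arm --steps '[0, 0, -0.05, 0.0015, 0.0018, -0.03, 0.4, 0, 0, -0.05, 0.0015, 0.0018, -0.07, 0.4, 0, 0, -0.05, 0.0015, 0.0018, -0.11, 0.4, 0, 0, -0.05, 0.0015, 0.0018, -0.14, 0.4, 0, 0, -0.05, 0.0015, 0.0018, -0.149, 0.4, 0, 0, -0.05, 0.0015, 0.0018, -0.149, 0, 0, 0, -0.05, 0.0015, 0.0018, -0.149, 0, 0, 0, -0.05, 0.0015, 0.0018, -0.149, 0, 0, 0, -0.05, 0.0015, 0.0018, -0.149, 0, 0, 0, -0.05, 0.0015, 0.0018, -0.149, 0, 0, 0, -0.05, 0.0015, 0.0018, -0.149, 0]'

```text
time: 4.5
tool_pos: [0.5463, -0.1379, 0.0525]
ee_rot: [3.141, 0.004, 2.883]
wrist_force: [0.5, 1.6, 6.9]
width: 0.0118
finger_force: 30.0
```

Call:
move_arm --steps '[0, 0, -0.12, 0, 0, 0.001, 0, 0, 0, -0.24, 0, 0, 0.001, 0, 0, 0, -0.36, 0, 0, 0.001, 0, 0, 0, -0.48, 0, 0, 0.001, 0, 0, 0, -0.6, 0, 0, 0.001, 0, 0, 0, -0.72, 0, 0, 0.001, 0, 0, 0, -0.84, 0, 0, 0.001, 0, 0, 0, -0.96, 0, 0, 0.001, 0, 0, 0, -1.06, 0, 0, 0.001, 0, 0, 0, -1.13, 0, 0, 0.001, 0, 0, 0, -1.13, 0, 0, 0.001, 0, 0, 0, -1.13, 0, 0, 0.001, 0]'

```text
time: 5.7
tool_pos: [0.545, -0.139, 0.0525]
ee_rot: [3.141, 0.003, 1.754]
wrist_force: [-1.9, -2.8, 5.6]
width: 0.0119
finger_force: 30.0
```

Call:
move_arm --steps '[0, 0, 0, 0, 0, 0, 0.4, 0, 0, 0, 0, 0, 0, 0.4, 0, 0, 0, 0, 0, 0, 0.4, 0, 0, 0, 0, 0, 0.03, 0.4, 0, 0, 0, 0, 0, 0.07, 0.4, 0, 0, 0, 0, 0, 0.11, 0.5, 0, 0, 0, 0, 0, 0.15, 0.5, 0, 0, 0, 0, 0, 0.15, 0.5, 0, 0, 0, 0, 0, 0.15, 0.5]'

```text
time: 6.6
tool_pos: [0.5453, -0.1377, 0.2023]
ee_rot: [3.14, 0.001, 1.753]
wrist_force: [0.1, -0.9, -1.0]
width: 0.047
finger_force: 0.0
```

```bash
python3 - <<'E'
from h import *
np.set_printoptions(precision=4,suppress=True)
o=get_obs(); print(o['tool_pos'],o['ee_rot'],o['time'],o['width'],o['joint_positions'])
p,d,P,uv,m=dialmeas(); save('w2',p)
c=np.array([.5449,-.1378]); near=np.linalg.norm(P[:,:2]-c,axis=1)
s=(near<.03)&(P[:,2]>.045)&(P[:,2]<.06); print('bar',s.sum(),rect(P[s]))
s=(P[:,2]<.016)&(P[:,2]>.006)&(abs(P[:,0]-.54)<.09)&(abs(P[:,1]+.2)<.16); print('plate',s.sum(),rect(P[s]))
s=(abs(P[:,2]-.06)<.004)&(np.linalg.norm(P[:,:2]-[.534,-.263],axis=1)<.05); print('block',s.sum(),rect(P[s]))
for n,z in [('dial_grip',.05),('dial_mark',.012),('mouth',.06)]:
    for r in spot_point('wrist',n)[:2]: print(n,round(r['score'],2),r['uv'],at_z('wrist',r['uv'],z,m))
E
```

```text
[ 0.5453 -0.1377  0.2023] [3.1396 0.0008 1.7533] 6.6 0.04698496663602058 [-0.3483  0.1172  1.3719  0.0004  1.6504 -0.5308]
bar 903 (array([ 544.5, -137.4]), array([11.6, 43.8]), 10.25)
plate 16532 (array([ 539.6, -202.1]), array([250.4, 109.9]), 85.53)
block 1623 (array([ 536.4, -261.9]), array([65.2, 61.9]), 85.68)
dial_grip 0.68 [320.8, 232.6] [ 0.5482 -0.1353  0.05  ]
dial_mark 0.95 [312.8, 173.0] [ 0.5342 -0.0942  0.012 ]
```

The dial now reads about 1.31 rad (bar axis at 100.25°, stand yaw -4.5°), which is on the mark. Now to the angel.

Call:
move_arm --steps '[0, 0, -0.05, 0.002, 0.045, 0.02, 0.7, 0, 0, -0.1, 0.004, 0.09, 0.04, 0.7, 0, 0, -0.15, 0.006, 0.135, 0.04, 0.7, 0, 0, -0.18, 0.008, 0.18, 0.04, 0.7, 0, 0, -0.18, 0.01, 0.225, 0.04, 0.7, 0, 0, -0.18, 0.012, 0.27, 0.04, 0.7, 0, 0, -0.18, 0.014, 0.315, 0.04, 0.7, 0, 0, -0.18, 0.016, 0.36, 0.04, 0.7, 0, 0, -0.18, 0.018, 0.405, 0.04, 0.7, 0, 0, -0.18, 0.02, 0.44, 0.04, 0.7, 0, 0, -0.18, 0.02, 0.453, 0.04, 0.7, 0, 0, -0.18, 0.02, 0.453, 0.04, 0.7]'

```text
time: 8.0
tool_pos: [0.5641, 0.3164, 0.2394]
ee_rot: [-3.139, 0.002, 1.575]
wrist_force: [-0.8, -0.2, -1.2]
width: 0.066
finger_force: 0.0
```

```bash
python3 - <<'E'
from h import *
np.set_printoptions(precision=4,suppress=True)
o=get_obs(); print(o['tool_pos'],o['ee_rot'],o['time'],o['width'],o['joint_positions'])
p,d,P,uv,m=dialmeas(); save('w3',p)
c=np.array([.565,.315]); near=np.linalg.norm(P[:,:2]-c,axis=1)
for a,b in [(.049,.058),(.030,.058),(.060,.11)]:
    s=(near<.032)&(P[:,2]>a)&(P[:,2]<b); print(a,b,s.sum(),rect(P[s]),P[s].mean(0))
s=(abs(P[:,0]-.565)<.06)&(abs(P[:,1]-.245)<.15)&(abs(P[:,2]-.026)<.005); print('rack',s.sum(),rect(P[s]))
for r in spot_point('wrist','angel')[:3]: print(round(r['score'],2),r['uv'],at_z('wrist',r['uv'],.028,m))
E
```

```text
[0.5641 0.3164 0.2394] [-3.1385  0.0016  1.5754] 8.0 0.06601803326956521 [ 0.4237  0.3068  1.0743 -0.0002  1.764   0.419 ]
0.049 0.058 1259 (array([567.2, 318.4]), array([40. , 40.2]), 8.71) [0.5676 0.3203 0.0537]
0.03 0.058 1359 (array([566.9, 320.4]), array([40. , 44.2]), 8.69) [0.5674 0.3216 0.0527]
0.06 0.11 1044 (array([566.6, 319.6]), array([25.6, 51.9]), 24.54) [0.5663 0.321  0.0864]
rack 10045 (array([568.9, 245. ]), array([ 74.3, 250.6]), 1.23)
0.9 [431.5, 255.6] [0.6694 0.2851 0.028 ]
0.88 [320.6, 75.8] [0.5661 0.442  0.028 ]
0.87 [214.8, 240.5] [0.4698 0.2985 0.028 ]
```

View pics/w3.png

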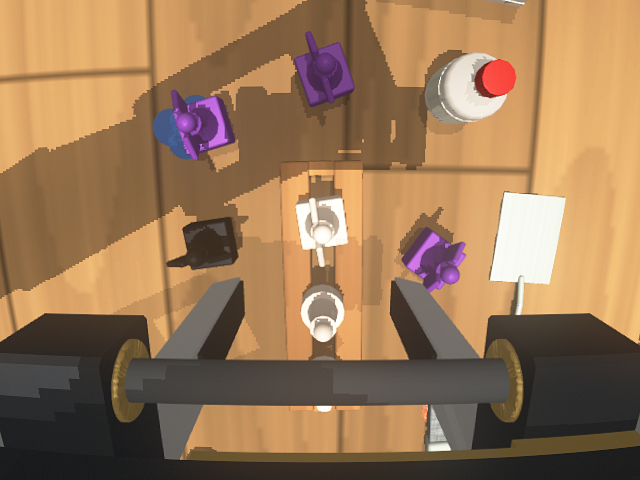

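The angel is at (322,222) in the wrist view: white, square plinth, wings, standing in the rack. The purple and black look-alikes lie around the rack. Its plinth is 40×40 mm, centred at (0.567,0.318), with its x axis at 98.7°.

Call:
move_arm --steps '[0, 0, 0.1, 0.002, 0.002, -0.04, 0.7, 0, 0, 0.147, 0.002, 0.002, -0.08, 0.7, 0, 0, 0.147, 0.002, 0.002, -0.11, 0.7, 0, 0, 0.147, 0.002, 0.002, -0.11, 0.7, 0, 0, 0.147, 0.002, 0.002, -0.11, 0.7, 0, 0, 0.147, 0.002, 0.002, -0.11, 0.7]'

```text
time: 8.7
tool_pos: [0.5685, 0.3169, 0.1347]
ee_rot: [3.137, -0.001, 1.718]
wrist_force: [-0.1, 0.5, 0.4]
width: 0.0661
finger_force: 0.0
```

Call:
move_arm --steps '[0, 0, 0.003, -0.001, 0.001, -0.04, 0.7, 0, 0, 0.003, -0.001, 0.001, -0.07, 0.7, 0, 0, 0.003, -0.001, 0.001, -0.086, 0.7, 0, 0, 0.003, -0.001, 0.001, -0.086, 0.7, 0, 0, 0.003, -0.001, 0.001, -0.086, 0.7, 0, 0, 0.003, -0.001, 0.001, -0.086, 0.7]'

```text
time: 9.3
tool_pos: [0.5676, 0.3189, 0.0485]
ee_rot: [3.137, -0.001, 1.723]
wrist_force: [0.3, -0.9, -0.1]
width: 0.0657
finger_force: 0.0
```

Call:
move_arm --steps '[0, 0, 0, 0, 0, -0.002, 0.7, 0, 0, 0, 0, 0, -0.002, 0.7, 0, 0, 0, 0, 0, -0.002, 0.3, 0, 0, 0, 0, 0, -0.002, 0, 0, 0, 0, 0, 0, -0.002, 0, 0, 0, 0, 0, 0, -0.002, 0, 0, 0, 0, 0, 0, -0.002, 0, 0, 0, 0, 0, 0, -0.002, 0]'

```text
time: 10.1
tool_pos: [0.566, 0.3183, 0.0435]
ee_rot: [3.141, -0.0, 1.723]
wrist_force: [0.5, -0.3, 0.5]
width: 0.0398
finger_force: 30.0
```

```bash
python3 - <<'E'
from h import *
np.set_printoptions(precision=4,suppress=True)
for i in range(5):
    o=get_obs(); print(o['tool_pos'],o['ee_rot'],o['time'],o['joint_positions'],o['wrist_force']); snapshot('scene')
E
```

```text
[0.566  0.3183 0.0435] [ 3.1411 -0.      1.7228] 10.1 [ 0.425   0.3941  1.3535 -0.0001  1.3936  0.273 ] [ 0.5172 -0.257   0.4689]
[0.566  0.3182 0.0435] [3.1412 0.     1.7228] 10.15 [ 0.425   0.3941  1.3535 -0.0001  1.3936  0.273 ] [ 0.669   0.3429 -0.473 ]
[0.566  0.3182 0.0435] [ 3.1412 -0.      1.7228] 10.2 [ 0.425   0.3941  1.3534 -0.0001  1.3936  0.273 ] [0.6636 0.0754 0.3592]
[0.566  0.3182 0.0435] [3.1412 0.     1.7228] 10.25 [ 0.425   0.3941  1.3535 -0.0001  1.3936  0.273 ] [1.2213 1.1145 0.3831]
[0.5659 0.3182 0.0435] [ 3.1413 -0.      1.7228] 10.3 [ 0.425   0.3941  1.3535 -0.0001  1.3937  0.273 ] [1.0297 0.3378 0.667 ]
```

Call:
move_arm --steps '[0, 0, 0, 0, 0, 0.02, 0, 0, 0, 0, 0, 0, 0.05, 0, 0, 0, 0, 0, 0, 0.09, 0, 0, 0, 0, 0, 0, 0.13, 0, 0, 0, 0, 0, 0, 0.145, 0, 0, 0, -0.03, -0.002, -0.04, 0.145, 0, 0, 0, -0.07, -0.004, -0.08, 0.145, 0, 0, 0, -0.1, -0.006, -0.12, 0.145, 0, 0, 0, -0.13, -0.009, -0.16, 0.145, 0, 0, 0, -0.15, -0.011, -0.2, 0.145, 0, 0, 0, -0.17, -0.013, -0.24, 0.145, 0, 0, 0, -0.19, -0.015, -0.28, 0.145, 0]'

```text
time: 11.55
tool_pos: [0.5496, 0.0367, 0.1867]
ee_rot: [-3.139, -0.0, 1.532]
wrist_force: [0.3, -1.5, -1.3]
width: 0.0396
finger_force: 30.0
```

Call:
move_arm --steps '[0, 0, -0.01, -0.002, -0.04, 0, 0, 0, 0, -0.02, -0.004, -0.08, 0, 0, 0, 0, -0.03, -0.006, -0.12, 0, 0, 0, 0, -0.041, -0.008, -0.16, 0, 0, 0, 0, -0.041, -0.01, -0.2, 0, 0, 0, 0, -0.041, -0.012, -0.24, 0, 0, 0, 0, -0.041, -0.014, -0.27, 0, 0, 0, 0, -0.041, -0.015, -0.29, 0, 0, 0, 0, -0.041, -0.016, -0.3, 0, 0, 0, 0, -0.041, -0.016, -0.3, 0, 0, 0, 0, -0.041, -0.016, -0.3, 0, 0, 0, 0, -0.041, -0.016, -0.3, 0]'

```text
validation failed for argument at $.st...
```

```bash
python3 - <<'E'
from h import *
np.set_printoptions(precision=4,suppress=True)
o=get_obs(); print(o['tool_pos'],o['ee_rot'],o['time'],o['width'],o['wrist_force'])
p,d,P,uv,m=dialmeas(); save('w4',p)
t=np.array(o['tool_pos']); near=np.linalg.norm(P[:,:2]-t[:2],axis=1)
for a,b in [(-.012,.0),(-.005,.02),(.013,.07)]:
    s=(near<.045)&(P[:,2]>t[2]+a)&(P[:,2]<t[2]+b); print(a,b,s.sum(), (rect(P[s]),P[s].mean(0)) if s.sum()>5 else '')
s=(P[:,2]<.016)&(P[:,2]>.006)&(abs(P[:,0]-.54)<.09)&(abs(P[:,1]+.2)<.16); print('plate',s.sum(),rect(P[s]))
s=(abs(P[:,2]-.06)<.004)&(np.linalg.norm(P[:,:2]-[.534,-.263],axis=1)<.05); print('block',s.sum(),rect(P[s]))
for r in spot_point('wrist','mouth')+spot_point('top','mouth'): print(round(r['score'],2),r['uv'])
p2,d2=snapshot('scene'); 
v,u=int(195),int(205); save('s4',cv2.resize(p2[120:260,130:310],None,fx=4,fy=4,interpolation=cv2.INTER_CUBIC))
E
```

```text
[0.5496 0.0367 0.1867] [-3.1387 -0.      1.5321] 11.55 0.03961098140545614 [ 0.3388 -1.5447 -1.3337]
-0.012 0.0 1008 ((array([550.4,  51.1]), array([12.3, 63.5]), 87.7), array([0.5508, 0.0533, 0.1812]))
-0.005 0.02 7957 ((array([550.2,  37.8]), array([39.2, 64. ]), 87.86), array([0.5505, 0.0444, 0.1965]))
0.013 0.07 10892 ((array([552.2,  41.3]), array([55.3, 45.9]), 31.22), array([0.5501, 0.0439, 0.2251]))
plate 2572 (array([ 544.9, -131.1]), array([107.9, 110. ]), 85.7)
block 0 (array([0., 0.]), array([0., 0.]), 0.0)
0.59 [443.3, 263.6]
```

View pics/w4.png

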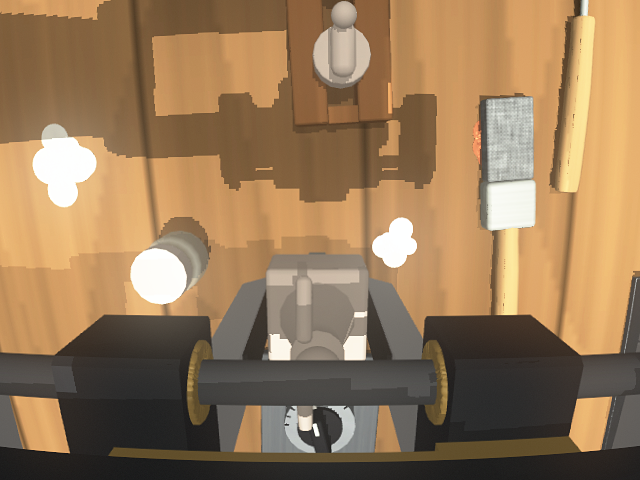

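View pics/s4.png

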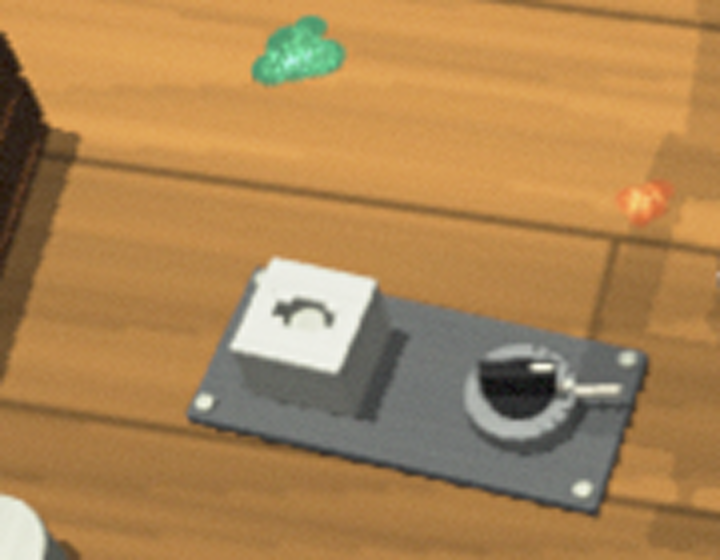

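The second call was refused (a formatting slip), so I'm resending it. The wrist view shows the angel square in the grip at (317,320). The scene crop shows the dial line pointing at the long mark.

Call:
move_arm --steps '[0, 0, -0.01, -0.002, -0.04, 0, 0, 0, 0, -0.02, -0.004, -0.08, 0, 0, 0, 0, -0.03, -0.006, -0.12, 0, 0, 0, 0, -0.04, -0.008, -0.16, 0, 0, 0, 0, -0.04, -0.01, -0.2, 0, 0, 0, 0, -0.04, -0.012, -0.24, 0, 0, 0, 0, -0.04, -0.014, -0.27, 0, 0, 0, 0, -0.04, -0.015, -0.29, 0, 0, 0, 0, -0.04, -0.016, -0.3, 0, 0, 0, 0, -0.04, -0.016, -0.3, 0, 0, 0, 0, -0.04, -0.016, -0.3, 0]'

```text
validation failed for argument at $.st...
```

```bash
python3 - <<'E'
from h import *
np.set_printoptions(precision=4,suppress=True)
for i in range(4): snapshot('scene')
o=get_obs(); print(o['tool_pos'],o['ee_rot'],o['time'],o['width'],o['wrist_force'],o['finger_force'])
p,d,P,uv,m=dialmeas()
t=np.array(o['tool_pos']); near=np.linalg.norm(P[:,:2]-t[:2],axis=1)
for a,b in [(.003,.015)]:
    s=(near<.029)&(P[:,2]>t[2]+a)&(P[:,2]<t[2]+b); print(a,b,s.sum(),rect(P[s]),P[s].mean(0),np.median(P[s,2]))
s=(P[:,2]<.016)&(P[:,2]>.006)&(abs(P[:,0]-.54)<.09)&(abs(P[:,1]+.2)<.16); print('plate',s.sum(),rect(P[s]))
s=(abs(P[:,2]-.052)<.005)&(np.linalg.norm(P[:,:2]-[.545,-.1375],axis=1)<.03); print('bar',s.sum(),rect(P[s]))
E
```

```text
[0.5507 0.0395 0.188 ] [-3.1407 -0.0004  1.5348] 11.95 0.03980201827894626 [-0.1385  0.3691 -1.7026] 29.999745190143585
0.003 0.015 5891 (array([550.6,  40.6]), array([39.1, 54.7]), 87.39) [0.5513 0.046  0.198 ] 0.1980897210437895
plate 2480 (array([ 544.9, -129.2]), array([106.2, 109.7]), 86.38)
bar 424 (array([ 543.2, -131.6]), array([12.4, 34.3]), 10.89)
```

Call:
move_arm --steps '[0, 0, -0.01, -0.002, -0.04, 0, 0, 0, 0, -0.02, -0.004, -0.08, 0, 0, 0, 0, -0.03, -0.006, -0.12, 0, 0, 0, 0, -0.04, -0.008, -0.16, 0, 0]'

```text
time: 12.4
tool_pos: [0.543, -0.122, 0.1886]
ee_rot: [3.141, -0.0, 1.495]
wrist_force: [-0.1, -0.4, -1.1]
width: 0.04
finger_force: 30.0
```

The short call was accepted. I don't know why the two longer ones were refused, so I'll keep calls short.

Call:
move_arm --steps '[0, 0, 0, -0.002, -0.04, 0, 0, 0, 0, 0, -0.004, -0.08, 0, 0, 0, 0, 0, -0.006, -0.11, 0, 0, 0, 0, 0, -0.008, -0.13, 0, 0, 0, 0, 0, -0.008, -0.14, 0, 0, 0, 0, 0, -0.008, -0.14, 0, 0]'

```text
time: 13.0
tool_pos: [0.5351, -0.2621, 0.1882]
ee_rot: [-3.141, -0.0, 1.492]
wrist_force: [-0.3, 0.2, -1.0]
width: 0.0396
finger_force: 30.0
```

```bash
python3 - <<'E'
from h import *
np.set_printoptions(precision=4,suppress=True)
for i in range(4): snapshot('scene')
o=get_obs(); print(o['tool_pos'],o['ee_rot'],o['time'],o['width'],o['wrist_force'],o['finger_force'])
p,d,P,uv,m=dialmeas()
t=np.array(o['tool_pos']); near=np.linalg.norm(P[:,:2]-t[:2],axis=1)
s=(near<.029)&(P[:,2]>t[2]+.003)&(P[:,2]<t[2]+.015); print('plinth',s.sum(),rect(P[s]),np.median(P[s,2]),P[s][:,1].max()-t[1])
s=(P[:,2]<.016)&(P[:,2]>.006)&(abs(P[:,0]-.54)<.09)&(abs(P[:,1]+.2)<.16); print('plate',s.sum(),rect(P[s]))
s=(abs(P[:,2]-.052)<.005)&(np.linalg.norm(P[:,:2]-[.545,-.1375],axis=1)<.03); print('bar',s.sum(),rect(P[s]))
E
```

```text
[ 0.5353 -0.2603  0.1886] [ 3.1414 -0.0005  1.4947] 13.2 0.039641019910694505 [ 0.0117 -0.0826 -2.1934] 29.999724626541138
plinth 5906 (array([ 535.4, -259.4]), array([39.5, 54.7]), 85.79) 0.19867731043877981 0.021789590906881845
plate 24108 (array([ 540.3, -193.4]), array([222.6, 110.8]), 85.41)
bar 1158 (array([ 544.6, -137.6]), array([12.2, 44.3]), 10.14)
```

Call:
move_arm --steps '[0, 0, 0, -0.0005, -0.002, -0.03, 0, 0, 0, 0, -0.0005, -0.002, -0.06, 0, 0, 0, 0, -0.0005, -0.002, -0.08, 0, 0, 0, 0, -0.0005, -0.002, -0.088, 0, 0, 0, 0, -0.0005, -0.002, -0.088, 0, 0, 0, 0, -0.0005, -0.002, -0.088, 0]'

```text
time: 13.85
tool_pos: [0.5351, -0.2638, 0.1018]
ee_rot: [3.14, 0.001, 1.493]
wrist_force: [0.2, -0.3, -0.9]
width: 0.0397
finger_force: 30.0
```

```bash
python3 - <<'E'
from h import *
np.set_printoptions(precision=4,suppress=True)
for i in range(5): p,d=snapshot('scene')
o=get_obs(); print(o['tool_pos'],o['ee_rot'],o['time'],o['wrist_force'],o['wrist_torque'])
save('s5',cv2.resize(p[120:260,130:310],None,fx=4,fy=4,interpolation=cv2.INTER_CUBIC))
E
```

```text
[ 0.535  -0.2642  0.1019] [3.1394 0.0011 1.4928] 14.1 [-0.1901  0.4853 -1.966 ] [-0.0661 -0.0453  0.0297]
```

View pics/s5.png

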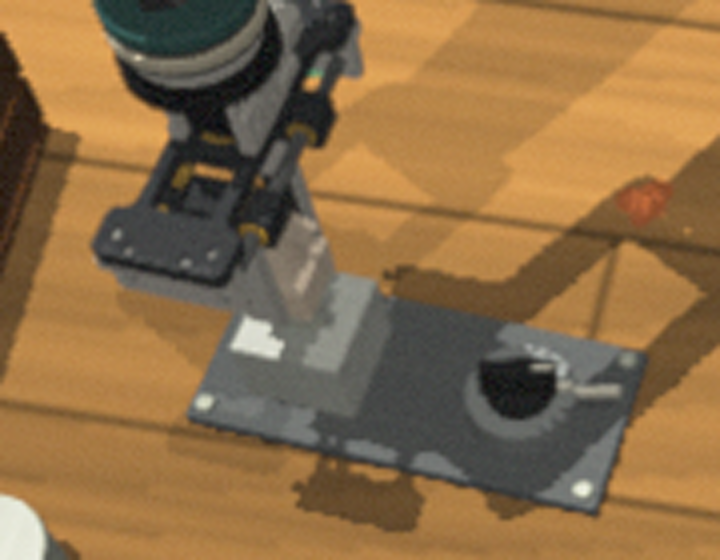

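The angel hangs upright over the socket (crop pixel (300,290)) and the dial line is still at its mark. The arm settled 2 mm off in y, so I'll correct that and lower.

Call:
move_arm --steps '[0, 0, 0, 0, 0.002, 0, 0, 0, 0, 0, 0, 0.002, 0, 0, 0, 0, 0, 0, 0.002, -0.004, 0, 0, 0, 0, 0, 0.002, -0.008, 0, 0, 0, 0, 0, 0.002, -0.011, 0, 0, 0, 0, 0, 0.002, -0.011, 0, 0, 0, 0, 0, 0.002, -0.011, 0]'

```text
time: 14.8
tool_pos: [0.5342, -0.2617, 0.0892]
ee_rot: [-3.141, -0.0, 1.493]
wrist_force: [0.7, -0.9, -1.6]
width: 0.0397
finger_force: 30.0
```

Call:
move_arm --steps '[0, 0, 0, 0, 0, -0.003, 0, 0, 0, 0, 0, 0, -0.006, 0, 0, 0, 0, 0, 0, -0.008, 0, 0, 0, 0, 0, 0, -0.008, 0, 0, 0, 0, 0, 0, -0.008, 0]'

```text
time: 15.3
tool_pos: [0.5345, -0.262, 0.0822]
ee_rot: [3.141, 0.0, 1.493]
wrist_force: [-1.1, 0.0, 1.8]
width: 0.0396
finger_force: 30.0
```

Call:
move_arm --steps '[0, 0, 0, 0, 0, -0.002, 0, 0, 0, 0, 0, 0, -0.004, 0, 0, 0, 0, 0, 0, -0.006, 0, 0, 0, 0, 0, 0, -0.007, 0, 0, 0, 0, 0, 0, -0.007, 0, 0, 0, 0, 0, 0, -0.007, 0]'

```text
time: 15.9
tool_pos: [0.5346, -0.262, 0.0755]
ee_rot: [3.141, 0.001, 1.493]
wrist_force: [-2.0, 0.9, 5.7]
width: 0.0397
finger_force: 30.0
```

Call:
move_arm --steps '[0, 0, 0, 0, 0, -0.001, 0, 0, 0, 0, 0, 0, -0.002, 0, 0, 0, 0, 0, 0, -0.002, 0, 0, 0, 0, 0, 0, -0.002, 0]'

```text
time: 16.3
tool_pos: [0.5346, -0.262, 0.0755]
ee_rot: [3.14, 0.001, 1.493]
wrist_force: [-3.7, 2.9, 13.5]
width: 0.0398
finger_force: 30.0
```

Call:
move_arm --steps '[0, 0, -0.13, 0, 0, 0, 0, 0, 0, -0.26, 0, 0, 0, 0, 0, 0, -0.39, 0, 0, 0, 0, 0, 0, -0.52, 0, 0, 0, 0, 0, 0, -0.65, 0, 0, 0, 0, 0, 0, -0.78, 0, 0, 0, 0, 0, 0, -0.78, 0, 0, 0, 0]'

```text
time: 17.0
tool_pos: [0.5348, -0.2625, 0.0755]
ee_rot: [3.139, -0.0, 0.711]
wrist_force: [-3.1, 1.3, 12.6]
width: 0.04
finger_force: 30.0
```

Call:
move_arm --steps '[0, 0, -0.13, 0, 0, 0, 0, 0, 0, -0.26, 0, 0, 0, 0, 0, 0, -0.39, 0, 0, 0, 0, 0, 0, -0.52, 0, 0, 0, 0, 0, 0, -0.65, 0, 0, 0, 0, 0, 0, -0.77, 0, 0, 0, 0, 0, 0, -0.79, 0, 0, 0, 0, 0, 0, -0.79, 0, 0, 0, 0, 0, 0, -0.79, 0, 0, 0, 0]'

```text
time: 17.9
tool_pos: [0.5346, -0.2621, 0.0755]
ee_rot: [3.14, -0.002, -0.077]
wrist_force: [-4.3, 1.5, 13.2]
width: 0.0397
finger_force: 30.0
```

```bash
python3 - <<'E'
from h import *
np.set_printoptions(precision=4,suppress=True)
for i in range(6): p2,d2=snapshot('scene')
o=get_obs(); print(o['tool_pos'],o['ee_rot'],o['time'],o['width'],o['wrist_force'],o['wrist_torque'],o['finger_force'])
p,d,P,uv,m=dialmeas()
t=np.array(o['tool_pos']); near=np.linalg.norm(P[:,:2]-t[:2],axis=1)
s=(near<.029)&(P[:,2]>t[2]+.003)&(P[:,2]<t[2]+.015); print('plinth',s.sum(),rect(P[s]),np.median(P[s,2]))
c=np.zeros((480,800,3),np.uint8); c[:,:500]=p[:, 70:570]; c[:300,500:]=cv2.resize(p2[150:250,170:310],(300,300),interpolation=cv2.INTER_CUBIC); save('w5',c)
E
```

```text
[ 0.5346 -0.2621  0.0754] [ 3.1403 -0.0015 -0.0769] 18.2 0.03946718089374363 [-5.2339  1.1069 13.4763] [0.5197 0.9224 0.093 ] 30.006034076213837
plinth 5868 (array([ 535.8, -262.2]), array([54.5, 39.3]), 85.56) 0.08564538201635111
```

View pics/w5.png

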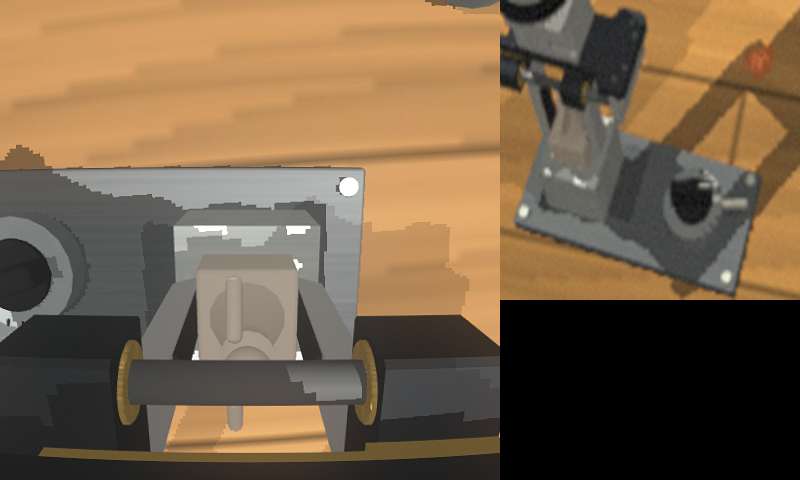

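The plinth is flush (top at 0.0856 m, expected 0.086) and its edges are parallel to the stand's (85.6° against 85.5°). The wings lie along the stand's x, the grip reads 30 N and the dial is still on its mark. Handing in.

```bash
python3 -c "
from bench import *
print(close_job())"
```

```text
the job is handed in; nothing more can be done
None
```

I turned the dial to its long mark (about 1.31 rad), pushed the angel home, gave it the quarter turn clockwise, and handed the job in at about 18 s with the arm still holding it flush and upright; the hand-in returned no verdict.

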